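Tip the check-valve ball out of the parts carousel

TASK

The pump being rebuilt needs its check-valve ball, the one round ball among the parts in the carousel. Without touching the ball, turn the carousel by its crank knob until the ball's compartment is at the spout; only then lift the handle at the back to tip the carousel steeply, so that the ball rolls down the spout into the catch tray. Lower the carousel back down flat afterwards.

Things in the scene. Friction and masses are not known exactly. Their poses are not given: they have to be found in the camera images.
- stand: Fixed dark steel stand, 365 x 150 mm. Origin on the bench below the carousel's turning axis; x to spout and tray, z up. In its frame (mm): tray x 109..205, y -52..52, floor z 15, walls to z 56; tipping hinge along y at x 100, z 40; pan of radius 85, floor z 45, rim to z 79, smooth, open +-36 degrees round +x at the spout (3 mm sill). Its wheel's five vanes (tops z 78), 72 degrees apart, sweep the parts round.
- ball: Plain steel ball, 28 mm diameter, 90 g, origin at its centre. Loose in one of the five compartments, never the one at the spout at first, and free to roll within it; the other four hold a hexagon nut, a sleeve, a hexagon-headed plug and a flanged bush. It rolls over the spout's sill once the pan is tipped beyond about 40 degrees, down into the tray.
- crank (a point): Middle of the black crank knob's grip: upright free-spinning sleeve, 16 mm diameter, z 81 to 123 in the stand's frame (this point z 105), 55 mm from the turning axis, on one of the vanes: compartment centres lie 36, 108, 180, 252, 324 degrees round from it. Carried in a circle about the axis (about 2 N) it turns the wheel either way, a full turn and more; the wheel stays where left.
- handle (a point): Middle of the handle bar at the pan's back: round level steel bar, 12 mm diameter, 100 mm long along the stand's y, at x -135, z 100 mm there, on arms at y +-45. It turns with the pan about the hinge (radius 242 mm), rising and coming over towards the spout, up to a stop at 57 degrees. Axes as the stand's when flat; z leans to the spout when tipped. Lifting takes about 5 N; let go, it sinks back.
Mind the look-alikes: they are no part of the job. What is shaped like the ball but blue, orange or yellow is not meant.

How it is judged:
By the outcome, as a careful person would: the job done as asked, in the order asked, and still so for the second after the job is handed in, with the robot touching nothing.
It also fails if it takes over 64 s, if anything falls off the work surface, if the arm or the gripper's body presses on something with over 40 N, if the wrist force passes 120 N, or if a joint passes its speed limit or range.

ROBOT

A 7-joint arm with a two-finger parallel gripper is mounted at the origin on the work surface. World frame = base frame: x ahead of the robot, y to its left, z up, the work surface at z = 0. Lengths are in mm, angles in rad, forces in N, time in s.
With the tool pointing down it reaches from about 400 to 875 mm from the base axis. Payload 4.4 kg.
Tool frame: the origin (TCP) lies at the very end of the fingers, on their centre line; the grasp point (between the pads) lies 19 mm behind it; y points along the fingers, x is the direction in which the jaws open and shut, and the axes are right-handed (so a half turn about y gives the same grasp; the last joint's range is limited). The gripper opens to 85 mm and grips with 20 to 120 N. Pads are 22 mm wide; open, the fingers measure 114 mm over their backs; the gripper's body (76 mm by 85 mm) begins 54 mm behind the grasp point. The pads swing forward as they close: fully open they stand 13 mm farther back than shut.
Start: joints at [-0.066, 0.628, 0.038, 1.517, -0.027, 0.996, -0.02], TCP at [650.014, 0.027, 231.313] pointing down, gripper open.
Joint ranges: [-3.06, 3.06], [-0.37, 2.12], [-1.25, 1.32], [0.18, 2.47], [-1.1, 4.24], [0.23, 1.98], [-2.94, 2.94]. Speed limits (rad/s): [2.57, 2.57, 3.14, 3.14, 3.14, 3.14, 3.14].

INTERFACE

Orientations are given as [roll, pitch, yaw] about the fixed x, y, z axes, in that order (R = Rz(yaw) Ry(pitch) Rx(roll)).
In Python, from cell import ctrl, get_image, nets gives the robot as it stands. The module is installed in compiled form; this text tells all that it offers.
- The arm moves only by the tool step_arm, never from a script. Its argument "moves" is text: rows parted by semicolons, each of 7 numbers parted by spaces: the shift along the tool's x, y, z normalised to -1 to 1, where 1 is 0.05 m, then the turn, a rotation vector about the tool's x, y, z normalised to -1 to 1, where 1 is 0.12 rad, then the opening, from 0 (shut) to 1 (fully open). A call has 1 to 20 rows; each row shifts and turns the commanded pose from where the row before left it, along the tool's axes as they then stand; what a row does not reach is not made up. A row lasts 1/10 s, in which the tool goes at most 50 mm and 8.59 degrees, less where a joint would pass 70% of its speed; a pose out of reach is approached as far as the arm can. A call with a number of a shift or a turn outside -1 to 1 is refused whole. A call with a gripper value outside its range is refused whole. The fingers move at their own pace and stop on an object; the grip force is fixed at half the most. Time passes only in rows, so rows that do not move let the fingers close. It gives the time, the measured TCP pose, the force and the opening at its end, in the units of the state.
- ctrl.read_state(): the state, without advancing time (a new reading comes with each control period).
- get_image(name): name is "scene" or "side" or "wrist"; returns a dict with "color" (480x640x3 uint8, blue, green, red), "vertical_fov" (degrees; the focal length in pixels is half the picture's height over the tangent of half this angle, whatever the lens; pixels are square), "cx", "cy" (the principal point, pixels), "k1" (the pictures are not rectified: a ray, as slopes to the right and down, at radius r is drawn at 1 + k1 r^2 times it, then the intrinsics apply), "R" (3x3) and "t" (3): a world point X has camera coordinates R X + t; the wrist camera has in their place "T_tool_cam" (4x4, takes a point from camera to tool coordinates, whose origin is the TCP and whose axes are the tool frame's). Camera axes: x right, y down, z forward; pixel columns grow to the right and rows downward; lengths in mm; the calibration is good to about 2 mm. A picture is of the moment at which its call begins: read the wrist's pose just before it. There is no depth.
- ctrl.finish_job(): hands the job in, once; it reports no verdict.
Trained networks look in a picture, given as the dict that the camera call returned (one of the last four; its "shot" number tells which), for a name from the list of things; names that differ only in an ending like _2 or _b are one class to them, and where a whole thing is asked for, a point or a joint stands for the part that bears it (a point fixed in the world has none). Each returns a list of dicts, best first, with "conf" (0 to 1); they miss things now and then, are a little off and sometimes report something else, mostly with a low value. They report only what shows in the picture. A call takes as long as a camera call. They do not tell look-alikes from the thing itself.
- nets.find_in(picture, target): "position" ([x, y, z] in mm, in world coordinates, good to about 4 mm: the middle of the surface that is visible of it).
- nets.cut_out(picture, target): "pixels" (480x640 bool, what is visible of it).
- nets.place_of(picture, target): "position" ([x, y, z] in mm, in world coordinates, good to about 4 mm: a listed point, or the origin of a listed thing).
The state is a dict: "clock": time; "qpos": joint angles; "qd": joint speeds; "tau": joint torques, N m; "eef_pos": TCP position; "tool_rot": TCP orientation; "force": force on the tool from outside, world axes, zero at the start; "torque": the same for the moment, N m; "width": finger opening in mm.
Only numpy, scipy, OpenCV 4.12 (cv2) and the standard library are available. Lean on these libraries where they do the work, as an engineer would, in place of code of your own. Each camera call takes 0.05 s, during which the arm holds its last target.

## Working session

There is one attempt and no reset: what is moved stays moved. The work goes in short steps, Python scripts to look and compute and a tool call to move; the robot and the scene stay as the last step left them, time stands still between calls to the robot, and variables do not carry over. Pictures are saved under pics/ and viewed, and the job is handed in when it is done.

Besides the shell and the picture viewer there is one more tool, called after ">>>" by a JSON object that holds its "fn" and its "kwargs". step_arm: Moves the arm, as the interface text tells. Scaled input: -1 to 1 covers 0.05 m each way for a shift and 0.12 rad each way for a turn. Its arguments: {"type":"object","properties":{"moves":{"type":"string"}},"required":["moves"]}

```bash
mkdir -p pics; ls; python3 - <<'E'
from cell import ctrl,get_image,nets
import cv2
s=ctrl.read_state(); print({k:(v if not hasattr(v,'round') else v) for k,v in s.items()})
for n in ['scene','side','wrist']:
    im=get_image(n); cv2.imwrite(f'pics/a_{n}.png',im['color'])
    print(n,{k:v for k,v in im.items() if k!='color'})
    for t in ['stand','ball','crank','handle']:
        for d in nets.place_of(im,t)[:3]: print(' ',t,[round(x,1) for x in d['position']],round(d['conf'],2))
E
```

```text
pics
{'clock': 0.0, 'qpos': array([-0.0657655 ,  0.62933951,  0.03843261,  1.51835021, -0.02701385,
        0.99630005, -0.0200013 ]), 'qd': array([ 8.41508155e-04,  2.60041575e-04,  2.61943764e-03, -3.09442028e-05,
        4.63139998e-04, -1.60783462e-03, -2.63439471e-04]), 'tau': array([-1.11932164e-03, -5.63405585e+01,  1.22606792e+00, -1.93450052e+01,
        1.09587883e-02,  1.05136272e-02, -8.84369996e-06]), 'eef_pos': array([6.49384434e+02, 1.65672507e-02, 2.30398895e+02]), 'tool_rot': array([-1.57080336e+00,  1.87955981e-03, -3.53834384e-05]), 'force': array([-0.23209802,  0.63657067,  0.08184602]), 'torque': array([0.04334184, 0.04671825, 0.01108771]), 'width': 85.38891538291931}
scene {'vertical_fov': 51.5658491979717, 'cx': 329.9193053749362, 'cy': 243.62809671402863, 'k1': 0.03161211816250763, 'R': array([[ 0.6732604 ,  0.73939749,  0.00343242],
       [ 0.40715324, -0.36685154, -0.83644856],
       [-0.61720878,  0.56454521, -0.5480347 ]]), 't': array([-406.10482124,  -65.51693076,  932.83068165]), 'shot': 1}
  stand [546.2, 25.6, 1.7] 0.88
  ball [500.7, 65.1, 59.8] 0.8
[... 694 characters left out ...]
160.0, 99.2] 0.63
wrist {'vertical_fov': 63.53615927749355, 'cx': 322.81294224516864, 'cy': 245.2384941426469, 'k1': -0.08135729020761606, 'T_tool_cam': array([[ 9.99999918e-01,  3.53208820e-04,  1.98635997e-04,
         2.48545143e-01],
       [-7.83383600e-05, -3.12432508e-01,  9.49939957e-01,
        -1.40980137e+02],
       [ 3.97587514e-04, -9.49939895e-01, -3.12432454e-01,
         7.98628605e+01],
       [ 0.00000000e+00,  0.00000000e+00,  0.00000000e+00,
         1.00000000e+00]]), 'shot': 3}
  stand [545.8, 32.1, -0.3] 0.6
  ball [371.0, -16.2, 13.7] 0.8
  ball [353.8, 67.3, 14.5] 0.74
  ball [499.3, 64.9, 56.1] 0.65
  crank [516.0, 77.6, 101.5] 0.6
  handle [497.0, 61.1, 57.2] 0.28
```

View pics/a_scene.png

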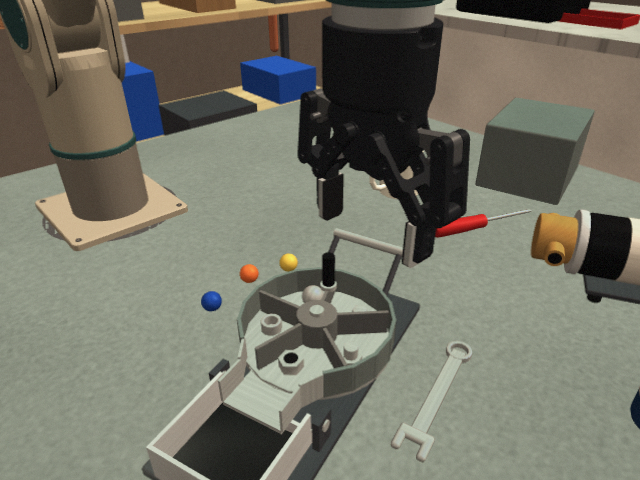

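View pics/a_side.png

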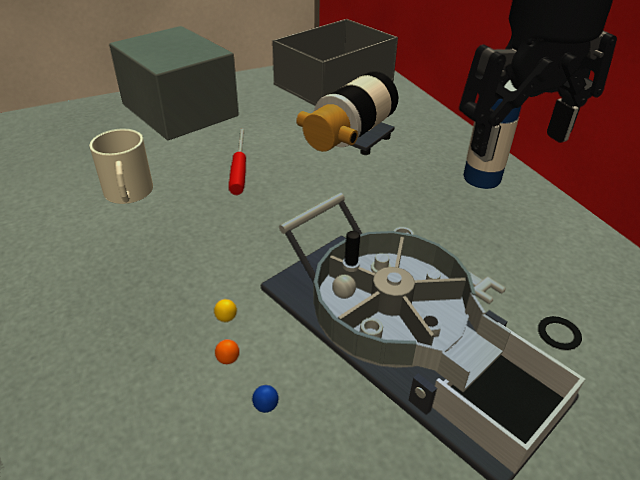

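View pics/a_wrist.png

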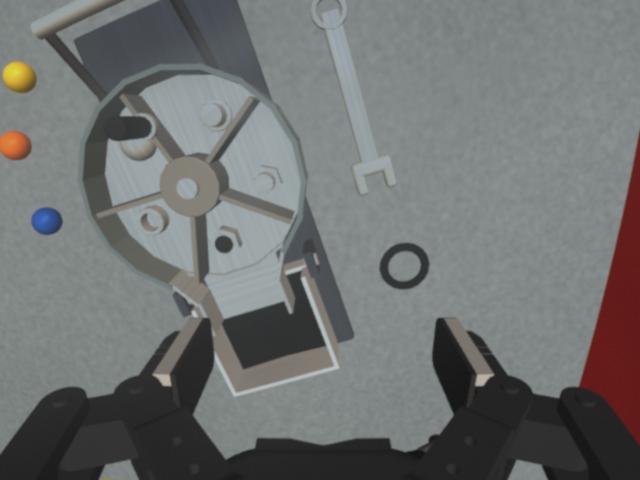

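The scene view shows the plain steel ball in the carousel at (313,295), right beside the crank knob. The blue (211,301), orange (249,273) and yellow (288,262) balls lie on the bench and are the look-alikes. I'll confirm the ball in a crop and overlay the stand model to refine its pose.

```bash
cat > h.py <<'E'
import numpy as np, cv2, pickle
def proj(im,X,tool=None):
    X=np.atleast_2d(np.asarray(X,float))
    if 'R' in im: c=X@np.array(im['R']).T+im['t']
    else:
        T=np.linalg.inv(tool@im['T_tool_cam']); c=X@T[:3,:3].T+T[:3,3]
    f=240/np.tan(np.radians(im['vertical_fov'])/2)
    s=c[:,:2]/c[:,2:]; r2=(s**2).sum(1,keepdims=True); s=s*(1+im['k1']*r2)
    return s*f+[im['cx'],im['cy']]
def toolT(s):
    from scipy.spatial.transform import Rotation as Ro
    T=np.eye(4); T[:3,:3]=Ro.from_euler('xyz',s['tool_rot']).as_matrix(); T[:3,3]=s['eef_pos']; return T
def stand(p,P):
    x,y,a=p; c,s=np.cos(a),np.sin(a); P=np.atleast_2d(np.asarray(P,float))
    return np.c_[x+c*P[:,0]-s*P[:,1], y+s*P[:,0]+c*P[:,1], P[:,2]]
def overlay(im,p,crank=None,tool=None,sc=1):
    o=cv2.resize(im['color'],None,fx=sc,fy=sc)
    a=np.radians(np.arange(36,325,4)); 
    L=[np.c_[85*np.cos(a),85*np.sin(a),0*a+79],
       np.array([[109,-52,56],[205,-52,56],[205,52,56],[109,52,56]]),
       np.array([[-135,-50,100],[-135,50,100.]]),np.array([[0,0,78],[0,0,79.]])]
    if crank is not None:
        L.append(np.array([[55*np.cos(crank),55*np.sin(crank),z] for z in (81,123)]))
    for l in L:
        q=proj(im,stand(p,l),tool)*sc
        cv2.polylines(o,[np.int32(q.round()*1).reshape(-1,1,2)],False,(0,0,255),1)
        for u in q[[0,-1]]: cv2.circle(o,tuple(np.int32(u.round()).tolist()),3,(0,255,0),1)
    return o
E
python3 - <<'E'
from cell import ctrl,get_image,nets
from h import *
s=ctrl.read_state(); T=toolT(s); D={'T':T}
for n in ['scene','side','wrist']: D[n]=get_image(n)
pickle.dump(D,open('d0.pkl','wb'))
p=(546.5,29.7,np.radians(-71.95)); cr=np.arctan2(46.2,-32.5)-p[2]
print(np.degrees(cr))
A=overlay(D['scene'],p,cr,sc=2)[420:960,260:900]; B=overlay(D['side'],p,cr,sc=2)[360:960,500:1220]
cv2.imwrite('pics/ov1.png',A);cv2.imwrite('pics/ov2.png',B)
cv2.imwrite('pics/ov3.png',overlay(D['wrist'],p,cr,T,sc=2)[0:600,0:720])
E
```

```text
197.0749760835092
```

View pics/ov1.png

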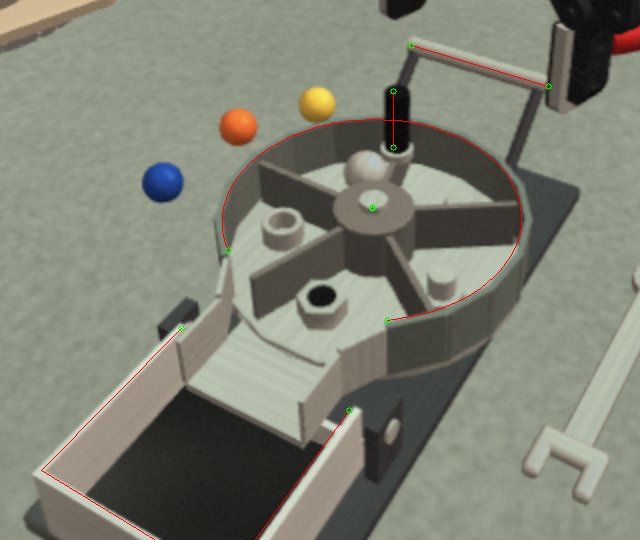

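View pics/ov2.png

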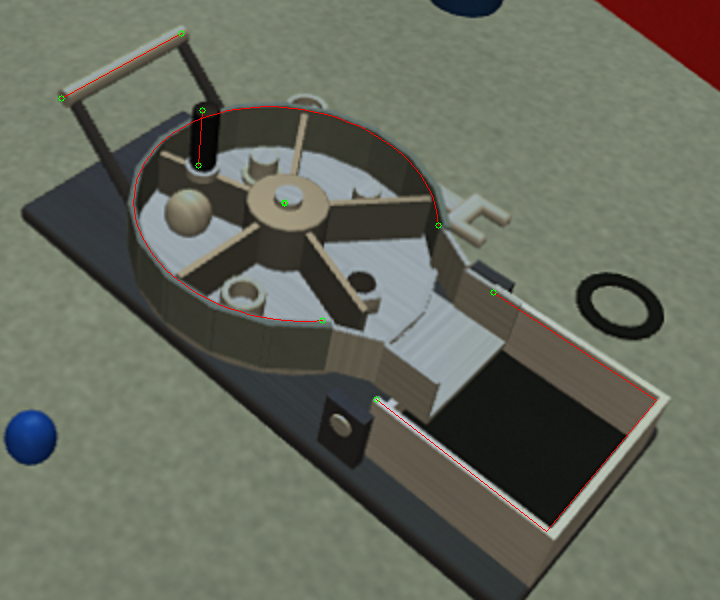

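View pics/ov3.png

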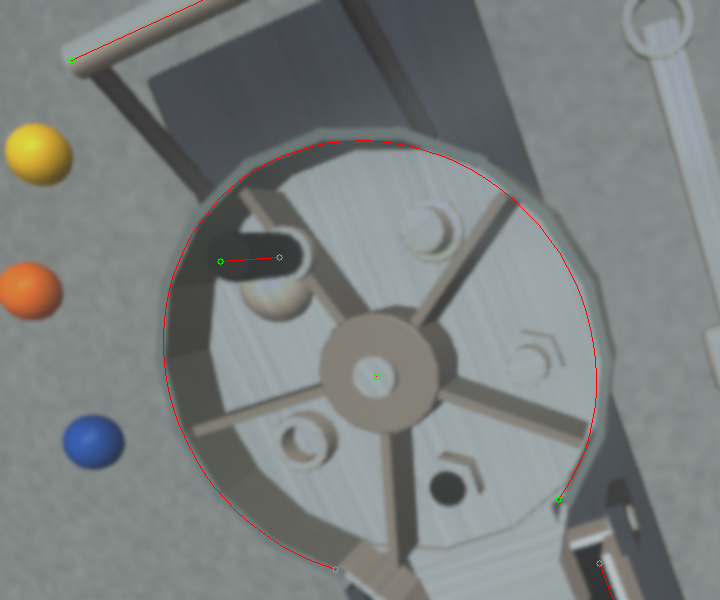

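```bash
python3 - <<'E'
from h import *
from scipy.optimize import least_squares
D=pickle.load(open('d0.pkl','rb')); T=D['T']
off={'scene':(260,420),'side':(500,360),'wrist':(0,0)}
obs=[('scene','ct',398,90),('scene','cb',397,148),('side','ct',206,106),('side','cb',203,166),('wrist','ct',233,257),('wrist','cb',289,253),
('scene','hl',413,42),('side','hl',64,96),('side','hr',184,32),('wrist','hl',69,58),
('scene','p',374,199),('side','p',289,195),('wrist','p',376,376)]
# hl: scene/ side / wrist left end => check which y
def pts(v):
    x,y,a,c,z=v; C=55*np.cos(c),55*np.sin(c)
    return dict(ct=(*C,123),cb=(*C,81),hA=(-135,50,100),hB=(-135,-50,100),p=(0,0,z))
nm={('scene','hl'):'hB',('side','hl'):'hB',('side','hr'):'hA',('wrist','hl'):'hB'}
def res(v,full=False):
    P=pts(v); r=[]
    for n,k,u,w in obs:
        k=nm.get((n,k),k)
        q=proj(D[n],stand(v[:3],P[k]),T)[0]; r.append(q-[(u+off[n][0]+.0)/2,(w+off[n][1])/2])
    r=np.array(r)
    return r if full else r.ravel()
v0=[546.5,29.7,np.radians(-71.95),np.radians(197),82]
s=least_squares(res,v0,loss='soft_l1'); v=s.x
print(v[:2],np.degrees(v[2:4]),v[4]); print(res(v,True).round(1))
x=v[:3]; print('crank',stand(x,(55*np.cos(v[3]),55*np.sin(v[3]),105)),'handle',stand(x,(-135,0,100)))
for n in ['scene','side']: cv2.imwrite(f'pics/fit_{n}.png',overlay(D[n],x,v[3],sc=2)[360:960,260 if n=='scene' else 500:][:, :720])
E
```

```text
[548.36703765  30.03219369] [-71.91650769 194.99648467] 84.44657382749949
[[ 0.6  1.1]
 [ 1.   0.1]
 [ 0.1  0.3]
 [-0.4 -1.8]
 [-1.4 -0.3]
 [-0.8 -0. ]
 [-0.1  1.8]
 [ 0.   0.4]
 [-0.4 -0. ]
 [ 3.5  0.5]
 [ 0.2  1.1]
 [-0.5 -0.5]
 [-0.2  0.8]]
crank [[518.34753319  76.11721676 105.        ]] handle [[506.46269202 158.36389599 100.        ]]
```

>>> {"fn": "step_arm", "kwargs": {"moves": "-0.33 0 0.19 0 0 0 0.55; -0.33 0 0.19 0 0 0 0.55; -0.33 0 0.19 0 0 0 0.55; -0.33 0 0.19 0 0 0 0.55; -0.33 0 0.19 0 0 0 0.55; -0.33 0 0.19 0 0 0 0.55; -0.33 0 0.19 0 0 0 0.55; -0.33 0 0.19 0 0 0 0.55; 0 0 0 0 0 0 0.55; 0 0 0 0 0 0 0.55"}}

```text
clock: 1.9
eef_pos: [518.6, 76.0, 231.7]
tool_rot: [-1.571, -0.001, 0.0]
force: [0.0, -0.5, -0.7]
width: 46.9
```

>>> {"fn": "step_arm", "kwargs": {"moves": "0 0.32 0 0 0 0 0.5; 0 0.32 0 0 0 0 0.5; 0 0.32 0 0 0 0 0.5; 0 0.32 0 0 0 0 0.5; 0 0.32 0 0 0 0 0.5; 0 0.32 0 0 0 0 0.5; 0 0 0 0 0 0 0.5; 0 0 0 0 0 0 0.5"}}

```text
clock: 2.7
eef_pos: [518.8, 75.4, 135.3]
tool_rot: [-1.571, -0.0, -0.001]
force: [-0.6, 0.3, 0.5]
width: 42.9
```

```bash
python3 - <<'E'
from cell import ctrl,get_image,nets
from h import *
im=get_image('wrist'); b=get_image('side')
cv2.imwrite('pics/b.png',np.hstack([cv2.resize(im['color'],(400,300)),b['color'][180:480,250:650]]))
E
```

```text
(no output)
```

View pics/b.png

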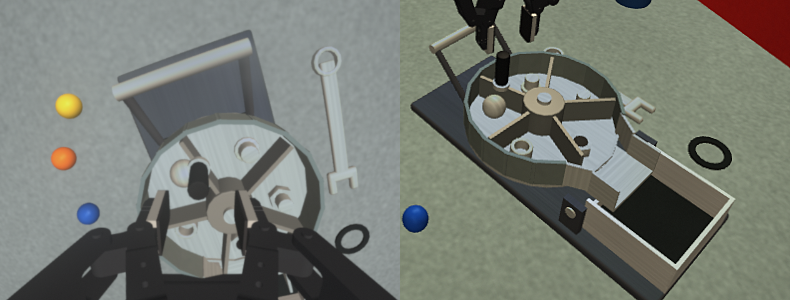

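The knob at (198,180) in the left half sits between the pads at (160) and (245), so I'll descend and close.

>>> {"fn": "step_arm", "kwargs": {"moves": "0 0.24 0 0 0 0 0.5; 0 0.24 0 0 0 0 0.5; 0 0.24 0 0 0 0 0.5; 0 0.22 0 0 0 0 0.5; 0 0 0 0 0 0 0.3; 0 0 0 0 0 0 0.2; 0 0 0 0 0 0 0.1; 0 0 0 0 0 0 0.1;  0 0 0 0 0 0 0.1"}}

```text
clock: 3.7
eef_pos: [517.4, 76.0, 88.1]
tool_rot: [-1.571, 0.001, 0.0]
force: [-1.2, 0.2, -5.9]
width: 14.4
```

```bash
python3 - <<'E'
from cell import ctrl,get_image,nets
from h import *
im=get_image('wrist'); b=get_image('side')
cv2.imwrite('pics/c.png',np.hstack([im['color'][200:500,150:550],cv2.resize(b['color'][180:330,280:480],(400,300))]))
s=ctrl.read_state();print(s['force'],s['eef_pos'],s['width'])
E
```

```text
Traceback (most recent call last):
ValueError: all the input array dimensions except for the concatenation axis must match exactly, but along dimension 0, the array at index 0 has size 280 and the array at index 1 has size 300
```

```bash
python3 - <<'E'
from cell import ctrl,get_image,nets
from h import *
im=get_image('wrist'); b=get_image('side')
cv2.imwrite('pics/c.png',np.hstack([im['color'][180:480,150:550],cv2.resize(b['color'][180:330,280:480],(400,300))]))
s=ctrl.read_state();print(s['force'],s['eef_pos'],s['width'])
c=np.array([548.37,30.03]);a0=np.radians(-71.92)
P=lambda d:c+55*np.array([np.cos(a0+np.radians(d)),np.sin(a0+np.radians(d))])
for d in np.arange(195,325,129/18): print(round(d,1),P(d).round(1),((P(d+129/18)-P(d))/50).round(3))
E
```

```text
[-1.27349066  0.0574328  -7.37782218] [517.47012853  75.96865223  88.15122944] 14.949071104508162
195.0 [518.4  76.1] [-0.11  -0.082]
202.2 [512.8  72. ] [-0.099 -0.095]
209.3 [507.9  67.2] [-0.087 -0.107]
216.5 [503.5  61.9] [-0.073 -0.117]
223.7 [499.9  56.1] [-0.057 -0.125]
230.8 [497.1  49.8] [-0.041 -0.131]
238.0 [495.   43.3] [-0.025 -0.135]
245.2 [493.8  36.5] [-0.008 -0.137]
252.3 [493.4  29.6] [ 0.01  -0.137]
259.5 [493.9  22.8] [ 0.027 -0.135]
266.7 [495.2  16. ] [ 0.043 -0.131]
273.8 [497.3   9.5] [ 0.059 -0.124]
281.0 [500.3   3.3] [ 0.074 -0.116]
288.2 [504.   -2.5] [ 0.088 -0.106]
295.3 [508.4  -7.8] [ 0.101 -0.094]
302.5 [513.4 -12.5] [ 0.111 -0.081]
309.7 [519.  -16.5] [ 0.121 -0.066]
316.8 [525.1 -19.8] [ 0.128 -0.05 ]
324.0 [531.4 -22.3] [ 0.133 -0.034]
```

View pics/c.png

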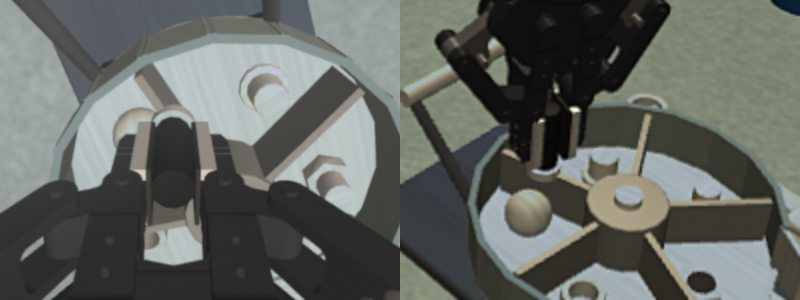

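The knob is held (width 15 mm) and the ball sits free of the fingers. I'll turn it counterclockwise about the axis.

>>> {"fn": "step_arm", "kwargs": {"moves": "-0.055 0 -0.041 0 0 0 0.1; -0.055 0 -0.041 0 0 0 0.1; -0.05 0 -0.047 0 0 0 0.1; -0.05 0 -0.047 0 0 0 0.1; -0.044 0 -0.053 0 0 0 0.1; -0.044 0 -0.053 0 0 0 0.1; -0.037 0 -0.058 0 0 0 0.1; -0.037 0 -0.058 0 0 0 0.1"}}

```text
clock: 4.7
eef_pos: [498.7, 55.9, 88.2]
tool_rot: [-1.571, 0.001, -0.0]
force: [-2.1, 3.6, -5.5]
width: 14.7
```

>>> {"fn": "step_arm", "kwargs": {"moves": "-0.028 0 -0.063 0 0 0 0.1; -0.028 0 -0.063 0 0 0 0.1; -0.02 0 -0.066 0 0 0 0.1; -0.02 0 -0.066 0 0 0 0.1; -0.012 0 -0.068 0 0 0 0.1; -0.012 0 -0.068 0 0 0 0.1; -0.004 0 -0.068 0 0 0 0.1; -0.004 0 -0.068 0 0 0 0.1; 0.005 0 -0.068 0 0 0 0.1; 0.005 0 -0.068 0 0 0 0.1; 0.014 0 -0.067 0 0 0 0.1; 0.014 0 -0.067 0 0 0 0.1"}}

```text
clock: 5.9
eef_pos: [493.9, 15.0, 88.1]
tool_rot: [-1.572, 0.002, -0.001]
force: [-4.0, 1.2, -4.8]
width: 14.8
```

>>> {"fn": "step_arm", "kwargs": {"moves": "0.022 0 -0.065 0 0 0 0.1; 0.022 0 -0.065 0 0 0 0.1; 0.03 0 -0.062 0 0 0 0.1; 0.03 0 -0.062 0 0 0 0.1; 0.037 0 -0.058 0 0 0 0.1; 0.037 0 -0.058 0 0 0 0.1; 0.044 0 -0.053 0 0 0 0.1; 0.044 0 -0.053 0 0 0 0.1; 0.05 0 -0.047 0 0 0 0.1; 0.05 0 -0.047 0 0 0 0.1; 0.055 0 -0.04 0 0 0 0.1; 0.055 0 -0.04 0 0 0 0.1; 0.06 0 -0.033 0 0 0 0.1; 0.06 0 -0.033 0 0 0 0.1; 0.064 0 -0.025 0 0 0 0.1; 0.064 0 -0.025 0 0 0 0.1; 0 0 0 0 0 0 0.1"}}

```text
clock: 7.6
eef_pos: [532.3, -23.3, 88.2]
tool_rot: [-1.572, -0.002, -0.001]
force: [-1.4, -4.1, -11.0]
width: 14.0
```

```bash
python3 - <<'E'
from cell import ctrl,get_image,nets
from h import *
a=get_image('scene'); b=get_image('side')
cv2.imwrite('pics/d.png',np.hstack([cv2.resize(a['color'][240:440,180:430],(400,320)),cv2.resize(b['color'][200:400,280:530],(400,320))]))
E
```

```text
(no output)
```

View pics/d.png

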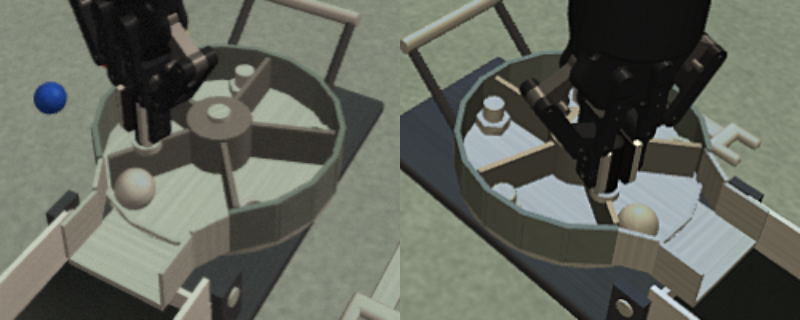

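Released next: open, rise, then check the alignment from above.

>>> {"fn": "step_arm", "kwargs": {"moves": "0 0 0 0 0 0 0.25; 0 0 0 0 0 0 0.4; 0 0 0 0 0 0 0.45; 0 0 0 0 0 0 0.45; 0 -0.3 0 0 0 0 0.45; 0 -0.5 0 0 0 0 0.45; 0 -0.5 0 0 0 0 0.45; 0 -0.5 0 0 0 0 0.45; 0 -0.5 0 0 0 0 0.45; 0 0 0.5 0 0.9 0 0.45; 0 0 0 0 0.9 0 0.45; 0 0 0 0 0.9 0 0.45; 0 0 0 0 0.9 0 0.45; 0 0 0 0 0.9 0 0.45; 0 0 0 0 0.9 0 0.45; 0 0 0 0 0.9 0 0.45"}}

```text
clock: 9.3
eef_pos: [531.4, 3.3, 203.7]
tool_rot: [-1.57, -0.001, -0.76]
force: [-0.6, 0.0, -0.1]
width: 38.6
```

```bash
python3 - <<'E'
from cell import ctrl,get_image,nets
from h import *
s=ctrl.read_state()
w=get_image('wrist'); a=get_image('scene'); b=get_image('side')
print(s['qpos'].round(2))
cv2.imwrite('pics/e1.png',cv2.resize(w['color'],(640,480)))
cv2.imwrite('pics/e.png',np.hstack([cv2.resize(a['color'][240:440,180:430],(400,320)),cv2.resize(b['color'][200:400,280:530],(400,320))]))
for im in (a,b):
    for d in nets.place_of(im,'crank')[:2]: print(np.round(d['position'],1),d['conf'])
E
```

```text
[-0.2   0.5   0.21  1.88 -0.15  0.77 -0.67]
[530.8 -24.  108.2] 0.57
[529.9 -21.4 104.7] 0.69
```

View pics/e.png

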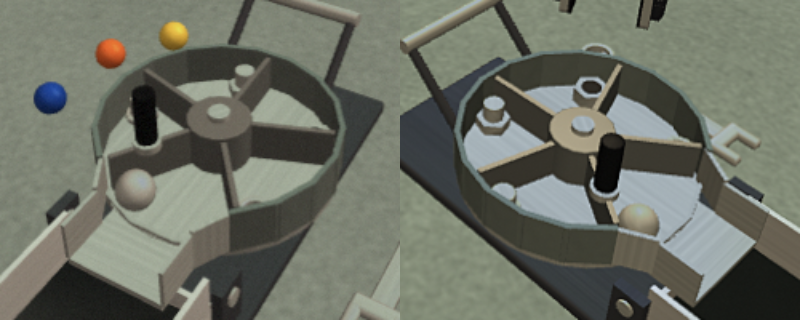

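View pics/e1.png

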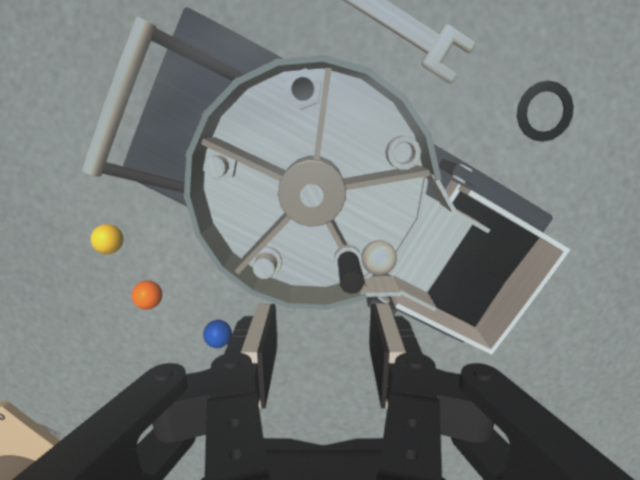

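The ball's compartment lies at the spout: the ball is at (379,256), with the vanes at the two ends of the rim opening. Next I'll go over the handle with the jaws along the stand's x.

>>> {"fn": "step_arm", "kwargs": {"moves": "0 0 0 0 0.825 0 0.45; 0 0 0 0 0.825 0 0.45; 0 0 0 0 0.825 0 0.45; 0 0 0 0 0.825 0 0.45; 0 0 0 0 0.825 0 0.45; -0.388 0 0.061 0 0 0 0.45; -0.388 0 0.061 0 0 0 0.45; -0.388 0 0.061 0 0 0 0.45; -0.388 0 0.061 0 0 0 0.45; -0.388 0 0.061 0 0 0 0.45; -0.388 0 0.061 0 0 0 0.45; -0.388 0 0.061 0 0 0 0.45; -0.388 0 0.061 0 0 0 0.45; 0 0.5 0 0 0 0 0.45; 0 0.5 0 0 0 0 0.45; 0 0.4 0 0 0 0 0.45; 0 0 0 0 0 0 0.45; 0 0 0 0 0 0 0.45"}}

```text
clock: 11.35
eef_pos: [505.7, 157.7, 133.5]
tool_rot: [-1.571, 0.0, -1.25]
force: [0.0, -0.3, -0.3]
width: 38.7
```

```bash
python3 - <<'E'
from cell import ctrl,get_image,nets
from h import *
s=ctrl.read_state()
w=get_image('wrist'); b=get_image('side')
print(s['qpos'].round(2))
cv2.imwrite('pics/f.png',np.hstack([cv2.resize(w['color'],(400,300)),cv2.resize(b['color'][100:340,220:540],(400,300))]))
for im in (w,b):
    for d in nets.place_of(im,'handle')[:2]: print(np.round(d['position'],1),d['conf'])
E
```

```text
[-0.56  0.62  0.31  1.95 -0.31  0.62 -1.3 ]
[503.  155.8 103.6] 0.58
[502.6 159.2 100.2] 0.7
```

View pics/f.png

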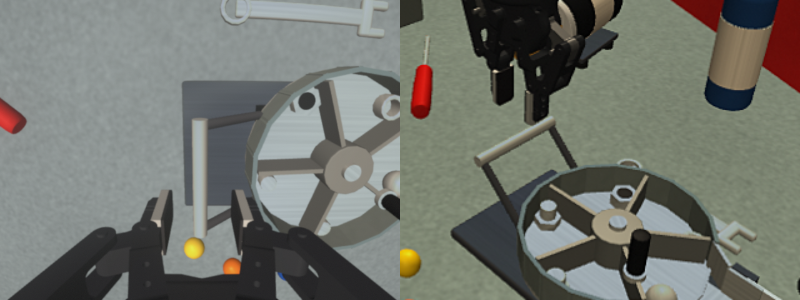

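>>> {"fn": "step_arm", "kwargs": {"moves": "0 0.26 0 0 0 0 0.45; 0 0.26 0 0 0 0 0.45; 0 0.26 0 0 0 0 0.45; 0 0.26 0 0 0 0 0.45; 0 0 0 0 0 0 0.3; 0 0 0 0 0 0 0.2; 0 0 0 0 0 0 0.1; 0 0 0 0 0 0 0.05;  0 0 0 0 0 0 0.05"}}

```text
clock: 12.45
eef_pos: [505.0, 159.0, 81.4]
tool_rot: [-1.571, 0.001, -1.25]
force: [-0.7, 3.6, -2.3]
width: 10.0
```

```bash
python3 - <<'E'
from cell import ctrl,get_image,nets
from h import *
s=ctrl.read_state()
w=get_image('wrist'); b=get_image('side')
print(s['eef_pos'],s['force'],s['width'])
cv2.imwrite('pics/g.png',np.hstack([cv2.resize(w['color'],(400,300)),cv2.resize(b['color'][100:340,220:540],(400,300))]))
# arc: tool x shift, up shift per 3deg
a0=np.arctan2(60,-235);R=np.hypot(235,60)
for d in range(0,57,3):
    f=lambda d:np.array([np.cos(a0-np.radians(d)),np.sin(a0-np.radians(d))])*R
    print(d,((f(d+3)-f(d))/50).round(3), (f(d)-f(0)).round(1))
E
```

```text
[504.98910086 158.96725578  81.42889861] [-0.74219283  3.60568144 -2.33992479] 9.968011775327257
0 [0.069 0.244] [0. 0.]
3 [0.082 0.24 ] [ 3.5 12.2]
6 [0.094 0.236] [ 7.6 24.2]
9 [0.107 0.23 ] [12.3 36. ]
12 [0.119 0.225] [17.6 47.5]
15 [0.13  0.218] [23.5 58.8]
18 [0.141 0.211] [30.  69.7]
21 [0.152 0.203] [37.1 80.2]
24 [0.163 0.195] [44.7 90.4]
27 [0.173 0.186] [ 52.9 100.1]
30 [0.182 0.177] [ 61.5 109.5]
33 [0.191 0.167] [ 70.6 118.3]
36 [0.2   0.157] [ 80.1 126.7]
39 [0.208 0.146] [ 90.1 134.5]
42 [0.215 0.135] [100.5 141.8]
45 [0.222 0.124] [111.3 148.6]
48 [0.228 0.112] [122.3 154.8]
51 [0.233 0.1  ] [133.7 160.4]
54 [0.238 0.088] [145.4 165.4]
```

View pics/g.png

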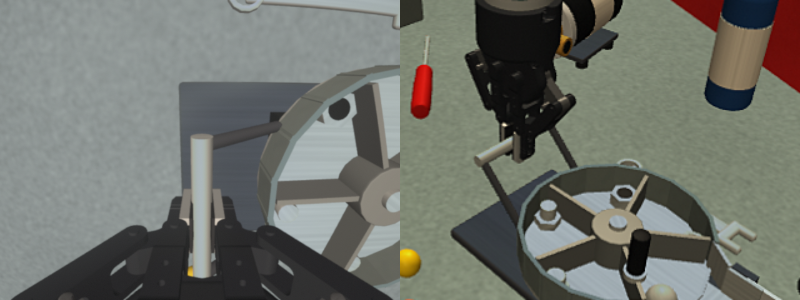

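>>> {"fn": "step_arm", "kwargs": {"moves": "0.034 -0.122 0 0 0 0 0.05; 0.034 -0.122 0 0 0 0 0.05; 0.041 -0.12 0 0 0 0 0.05; 0.041 -0.12 0 0 0 0 0.05; 0.047 -0.118 0 0 0 0 0.05; 0.047 -0.118 0 0 0 0 0.05; 0.053 -0.115 0 0 0 0 0.05; 0.053 -0.115 0 0 0 0 0.05; 0 0 0 0 0 0 0.05"}}

```text
clock: 13.45
eef_pos: [510.5, 142.4, 129.6]
tool_rot: [-1.571, 0.002, -1.251]
force: [-2.3, 5.6, -2.7]
width: 10.4
```

```bash
python3 - <<'E'
from cell import ctrl,get_image,nets
from h import *
s=ctrl.read_state()
w=get_image('wrist'); b=get_image('side')
print(s['eef_pos'],s['force'],s['torque'],s['width'])
cv2.imwrite('pics/i.png',np.hstack([cv2.resize(w['color'],(400,300)),cv2.resize(b['color'][100:340,220:540],(400,300))]))
E
```

```text
[510.51623063 142.35609524 129.55182748] [-2.3218702   5.6065438  -2.74382225] [1.30389328 0.48515076 0.0385735 ] 10.43529198660639
```

View pics/i.png

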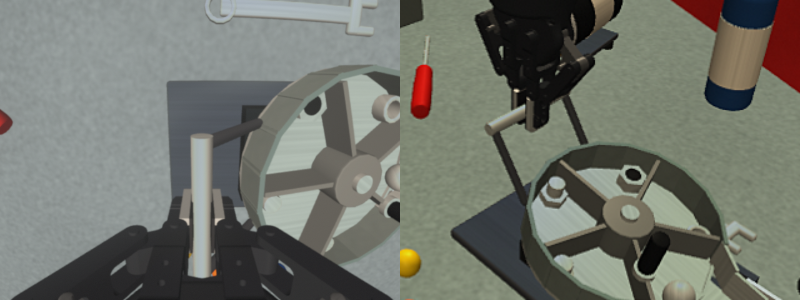

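>>> {"fn": "step_arm", "kwargs": {"moves": "0.06 -0.112 0 0 0 0 0.05; 0.06 -0.112 0 0 0 0 0.05; 0.065 -0.109 0 0 0 0 0.05; 0.065 -0.109 0 0 0 0 0.05; 0.07 -0.105 0 0 0 0 0.05; 0.07 -0.105 0 0 0 0 0.05; 0.076 -0.102 0 0 0 0 0.05; 0.076 -0.102 0 0 0 0 0.05; 0.081 -0.098 0 0 0 0 0.05; 0.081 -0.098 0 0 0 0 0.05; 0.086 -0.093 0 0 0 0 0.05; 0.086 -0.093 0 0 0 0 0.05"}}

```text
clock: 14.75
eef_pos: [523.8, 102.3, 191.4]
tool_rot: [-1.571, 0.004, -1.25]
force: [-3.6, 7.5, 1.2]
width: 9.9
```

>>> {"fn": "step_arm", "kwargs": {"moves": "0.091 -0.089 0 0 0 0 0.05; 0.091 -0.089 0 0 0 0 0.05; 0.096 -0.084 0 0 0 0 0.05; 0.096 -0.084 0 0 0 0 0.05; 0.1 -0.078 0 0 0 0 0.05; 0.1 -0.078 0 0 0 0 0.05; 0.104 -0.073 0 0 0 0 0.05; 0.104 -0.073 0 0 0 0 0.05; 0.107 -0.068 0 0 0 0 0.05; 0.107 -0.068 0 0 0 0 0.05; 0.111 -0.062 0 0 0 0 0.05; 0.111 -0.062 0 0 0 0 0.05"}}

```text
clock: 15.95
eef_pos: [542.6, 46.3, 238.1]
tool_rot: [-1.57, 0.008, -1.249]
force: [-6.1, 11.4, 13.6]
width: 10.0
```

```bash
python3 - <<'E'
from cell import ctrl,get_image,nets
from h import *
s=ctrl.read_state()
w=get_image('scene'); b=get_image('side')
print(s['eef_pos'],s['force'],s['torque'],s['width'])
cv2.imwrite('pics/j.png',np.hstack([cv2.resize(w['color'][180:480,130:530],(400,300)),cv2.resize(b['color'][180:480,230:630],(400,300))]))
E
```

```text
[542.55069827  46.31205362 238.1118231 ] [-6.1131975  11.38363084 13.62595587] [2.81321426 1.68087787 0.02286519] 10.007796533129738
```

View pics/j.png

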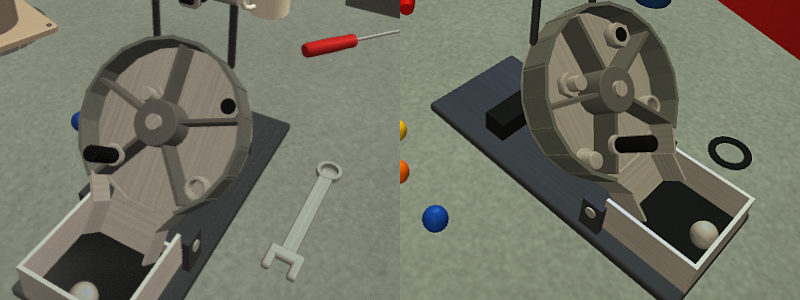

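The ball has rolled into the tray (right half, about (704,235)). I'll lower the pan back along the same arc.

>>> {"fn": "step_arm", "kwargs": {"moves": "-0.111 0.062 0 0 0 0 0.05; -0.111 0.062 0 0 0 0 0.05; -0.107 0.068 0 0 0 0 0.05; -0.107 0.068 0 0 0 0 0.05; -0.104 0.073 0 0 0 0 0.05; -0.104 0.073 0 0 0 0 0.05; -0.1 0.078 0 0 0 0 0.05; -0.1 0.078 0 0 0 0 0.05; -0.096 0.084 0 0 0 0 0.05; -0.096 0.084 0 0 0 0 0.05; -0.091 0.089 0 0 0 0 0.05; -0.091 0.089 0 0 0 0 0.05; 0 0 0 0 0 0 0.05"}}

```text
clock: 17.35
eef_pos: [524.2, 102.0, 191.3]
tool_rot: [-1.57, 0.003, -1.249]
force: [-4.3, 7.0, 4.6]
width: 9.7
```

>>> {"fn": "step_arm", "kwargs": {"moves": "-0.086 0.093 0 0 0 0 0.05; -0.086 0.093 0 0 0 0 0.05; -0.081 0.098 0 0 0 0 0.05; -0.081 0.098 0 0 0 0 0.05; -0.076 0.102 0 0 0 0 0.05; -0.076 0.102 0 0 0 0 0.05; -0.07 0.105 0 0 0 0 0.05; -0.07 0.105 0 0 0 0 0.05; -0.065 0.109 0 0 0 0 0.05; -0.065 0.109 0 0 0 0 0.05; -0.06 0.112 0 0 0 0 0.05; -0.06 0.112 0 0 0 0 0.05; 0 0 0 0 0 0 0.05"}}

```text
clock: 18.65
eef_pos: [510.7, 142.4, 128.7]
tool_rot: [-1.571, 0.001, -1.25]
force: [-1.4, 5.1, -0.7]
width: 9.7
```

>>> {"fn": "step_arm", "kwargs": {"moves": "-0.053 0.115 0 0 0 0 0.05; -0.053 0.115 0 0 0 0 0.05; -0.047 0.118 0 0 0 0 0.05; -0.047 0.118 0 0 0 0 0.05; -0.041 0.12 0 0 0 0 0.05; -0.041 0.12 0 0 0 0 0.05; -0.017 0.061 0 0 0 0 0.05; -0.017 0.061 0 0 0 0 0.05; -0.017 0.061 0 0 0 0 0.05; -0.017 0.061 0 0 0 0 0.05; 0 0 0 0 0 0 0.05; 0 0 0 0 0 0 0.05"}}

```text
clock: 19.85
eef_pos: [505.3, 158.7, 81.5]
tool_rot: [-1.571, 0.001, -1.25]
force: [-1.9, 5.9, -1.7]
width: 9.9
```

>>> {"fn": "step_arm", "kwargs": {"moves": "0 0 0 0 0 0 0.2; 0 0 0 0 0 0 0.35; 0 0 0 0 0 0 0.45; 0 0 0 0 0 0 0.45; 0 0 0 0 0 0 0.45; 0 -0.2 0 0 0 0 0.45; 0 -0.4 0 0 0 0 0.45; 0 -0.5 0 0 0 0 0.45; 0 -0.5 0 0 0 0 0.45; 0 -0.5 0 0 0 0 0.45; 0 -0.5 0 0 0 0 0.45; 0 0 0 0 0 0 0.45; 0 0 0 0 0 0 0.45; 0 0 0 0 0 0 0.45"}}

```text
clock: 21.25
eef_pos: [504.8, 157.7, 210.8]
tool_rot: [-1.572, 0.0, -1.251]
force: [-0.0, 0.2, 0.2]
width: 38.3
```

```bash
python3 - <<'E'
from cell import ctrl,get_image,nets
from h import *
s=ctrl.read_state()
w=get_image('scene'); b=get_image('side')
print(s['eef_pos'],s['force'],s['width'])
p=(548.37,30.03,np.radians(-71.92))
cv2.imwrite('pics/k.png',np.hstack([overlay(w,p)[180:480,130:530],overlay(b,p)[180:480,230:630]]))
for im in (w,b):
  for t in ('ball','handle','crank'):
    for d in nets.place_of(im,t)[:4]:
        X=np.array(d['position']); c,sn=np.cos(p[2]),np.sin(p[2]); q=X[:2]-p[:2]
        print(t,X.round(1),'stand',np.round([c*q[0]+sn*q[1],-sn*q[0]+c*q[1],X[2]],1),round(d['conf'],2))
E
```

```text
[504.78093968 157.72912531 210.7933533 ] [-0.01367397  0.18910451  0.21907861] 38.30339688219
ball [ 608.  -149.5   31.6] stand [189.2   1.   31.6] 0.83
ball [355.1  61.   14.5] stand [ -89.4 -174.1   14.5] 0.76
ball [376.  -13.7  15.8] stand [ -11.9 -177.4   15.8] 0.66
ball [370.5 125.3  14.6] stand [-145.8 -139.5   14.6] 0.54
handle [506.4 163.8 100. ] stand [-140.2    1.6  100. ] 0.85
crank [530.4 -23.5 107.2] stand [ 45.3 -33.7 107.2] 0.9
ball [357.6  66.9  13.1] stand [ -94.3 -169.9   13.1] 0.83
ball [375.7 129.7  12.8] stand [-148.3 -133.2   12.8] 0.8
ball [377.  -14.   15.1] stand [ -11.3 -176.6   15.1] 0.68
handle [501.7 156.8 100.6] stand [-135.    -5.   100.6] 0.85
crank [528.7 -24.1 101. ] stand [ 45.4 -35.5 101. ] 0.77
```

View pics/k.png

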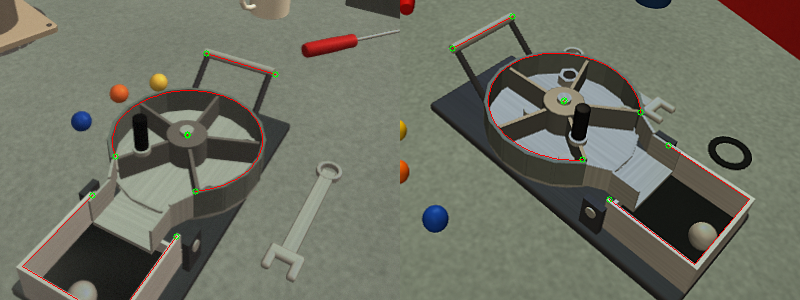

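The pan is flat, matching the overlay. The steel ball is in the tray at (702,236) in the right half, the other parts are still in the carousel, and the robot is clear of everything. I'll hand in.

```bash
python3 -c "
from cell import ctrl
print(ctrl.finish_job())"
```

```text
the job is handed in; nothing more can be done
None
```

The steel check-valve ball is in the catch tray and the carousel is back down flat. I handed the job in at about 22 s of the 64 s allowed.

- **Turning:** I gripped the crank knob and carried it about 129° counterclockwise, which brought the ball's compartment to the spout. I let go and confirmed the alignment in pictures before tipping. The fingers stayed above the ball throughout.
- **Tipping:** I gripped the handle bar and lifted it along its arc to about 48° of tilt, short of the 57° stop. The ball rolled down the spout into the tray. I then lowered the pan along the same arc and released the handle. The highest wrist force in the readouts at the end of each move was about 19 N.
- **Last checks:** The scene camera put the ball at (189, 1, 32) mm in the stand's frame, which is inside the tray. The networks missed it in the side view, but it shows plainly in that picture. The handle read 100 mm high, and the model of the flat carousel lined up with both pictures. The gripper was 110 mm above the handle with no force on it.
- **Small disagreement:** The networks' handle positions differed by about 5 mm between the two cameras, close to their stated accuracy. No check failed.

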